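# Push a well plate out over the end of its ledge

## Task

With a fingertip, swing the red stop arm at the end of the blue ledge fully aside. Then push the clear well plate along the ledge until about 35 mm of it sticks out beyond that end, still lying flat and square with the ledge, so that the next person can take it by its edge. Only push the plate: never lift it, do not run it against the stop arm, and leave the petri dish, tape roll, marker and yellow rack alone.

Things in the scene. Friction and masses are not known exactly. Their poses are not given: they have to be found in the camera images.
- ledge: Blue raised ledge, fixed on the worktop: deck 110 mm (x) by 260 mm (y), flat top 45 mm above the worktop. Origin: centre of its underside, on the worktop; z up. A fence runs along its back: inner face at x = +50, 5 mm thick, 10 mm higher than the deck, from y = -130 to +100 mm. The end at y = +130 mm is the open end, barred by the red stop arm; the other end has no wall.
- ledge_end (a point): Middle of the open end's edge, on the deck's top face (ledge frame x 0, y +130, z 45 mm); axes as the ledge's: y points out of the open end.
- stop (a joint): Angle of the red stop arm about its upright pin. 0 = closed: the arm lies across the open end, pointing from the pin along the ledge's -x. Grows as it swings outward, away from the plate (clockwise from above): 1.57 = pointing along the ledge's +y, limit 1.9. Light friction (0.04 N m); stays where left. 1.4 or more is fully aside.
- stop_pin (a point): The stop arm's pin, at the deck's height (ledge frame x +66, y +139, z 45 mm). The arm reaches 80 mm from the pin, is 10 mm wide and lies 2 to 10 mm above the deck's height.
- stop_peg (a point): Top centre of the upright round red peg on the stop arm, 70 mm from the pin: 14 mm diameter, standing from the arm up to 36 mm above the deck's top; push it sideways to swing the arm.
- plate: Clear, whitish 96-well plate, 85 mm (x) by 127 mm (y) by 13 mm high, about 60 g, loose on the ledge; its bottom rim is 85 x 127 mm and 4 mm high, above that the body is 78 x 120 mm. Origin: centre of its underside; y along its long side, pointing roughly to the ledge's open end. Starts 80 mm or more from the stop arm.
- plate_lead (a point): Middle of the bottom edge of the plate's leading short end (plate frame y +63.5 mm).
- petri: Lidded petri dish, 66 mm across, 16 mm high, loose on the worktop behind the ledge. Origin: centre of its underside. To be left alone.
- tape: Roll of green tape, 66 mm across, 19 mm high, loose on the worktop behind the ledge. Origin: centre of its underside. To be left alone.
- marker: Blue and white marker pen lying on the worktop to the left, 132 x 12 x 13 mm, its x along its length. Origin: centre of its underside. To be left alone.
- pcr_rack_yellow: Yellow PCR rack, 111 x 72 x 40 mm, standing on the worktop to the left. Origin: centre of its underside. To be left alone.
Things that resemble listed ones, but are neither listed nor needed, are in the scene too. Of the things shaped like the plate, the clear one is meant.

How it is judged:
By the outcome, as a careful person would: the job done as asked, in the order asked, and still so for the second after the job is handed in, with the robot touching nothing.
It also fails if it takes over 54 s, if anything falls off the work surface, if the arm or the gripper's body presses on something with over 40 N, if the wrist force passes 120 N, or if a joint passes its speed limit or range.

## Robot

A 6-joint arm with a two-finger parallel gripper is mounted at the origin on a cart in front of the work surface, level with it; the furniture and walls round the work are solid. World frame = base frame: x ahead of the robot, y to its left, z up, the work surface at z = 0. Lengths are in mm, angles in rad, forces in N, time in s.
With the tool pointing down it reaches from about 375 to 925 mm from the base axis. Payload 5.7 kg.
Tool frame: the origin (TCP) lies midway between the tips of the shut fingers; the grasp point (between the pads) lies 19 mm behind it; z points along the fingers, y is the line along which they close (so a half turn about z gives the same grasp; the last joint's range is limited). The gripper opens to 88 mm and grips with 3 to 60 N. Pads are 20 mm wide; open, the fingers measure 115 mm over their backs; the gripper's body (75 mm by 178 mm) begins 61 mm behind the grasp point.
Start: joints at [1.159, 0.359, 1.51, -0, 1.272, -0.115], TCP at [175.469, 573.736, 222.623] pointing down, gripper open.
Joint ranges: [-2.97, 2.97], [-1.01, 2.36], [0.21, 2.38], [-0.96, 4.11], [0.2, 2.71], [-2.98, 2.98]. Speed limits (rad/s): [2.39, 2.39, 3.14, 3.14, 3.14, 3.14].

## Interface

Orientations are given as a unit quaternion [x, y, z, w].
In Python, from workcell import bot gives the robot as it stands. The module is installed in compiled form; this text tells all that it offers.
- The arm moves only by the shell command python3 -m jog 'ROWS' [OPENING] [FORCE]. ROWS is JSON, a list of rows, each a list of 2 entries, a list of its own where there are three numbers: the shift along the tool's x, y, z as a fraction of full scale, then the turn, a rotation vector about the tool's x, y, z as a fraction of full scale. In form: [[[x, y, z], [wx, wy, wz]], ...]. A call has 1 to 20 rows; each row shifts and turns the commanded pose from where the row before left it, along the tool's axes as they then stand; what a row does not reach is not made up. Full scale, the value 1, is 0.2 m for a shift and 120 degrees for a turn. A row lasts 1/12 s, in which the tool goes at most 41.7 mm and 7.16 degrees, less where a joint would pass 70% of its speed; a pose out of reach is approached as far as the arm can. A call with a number of a shift or a turn outside -1 to 1 is refused whole. A call with a gripper value outside its range is refused whole. OPENING is the opening, from -1 (shut) to 1 (fully open), so that 0 is half open, set as the call begins (- or left out, the last holds). The fingers move at their own pace and stop on an object; FORCE is the grip in N (left out, the last holds). Time passes only in rows, so rows that do not move let the fingers close. It gives the time, the measured TCP pose, the force, the opening and the grip force at its end, in the units of the state.
- bot.get_obs(): the state, without advancing time (a new reading comes with each control period).
- bot.capture(name): name is "scene" or "top" or "wrist"; returns a dict with "img" (480x640x3 uint8, red, green, blue), "z_map" (480x640 float32, mm along the optical axis (not along the pixel's ray), 0 where there is no reading), "fx", "fy", "cx", "cy" (pixels), "origin" and "rotation" of the camera in the world. Camera axes: x right, y up, looking along -z (the intrinsics and any distortion apply to the point x, -y, -z); pixel columns grow to the right and rows downward; lengths in mm; the calibration is good to about 2 mm. A picture is of the moment at which its call begins.
- bot.sign_off(): hands the job in; it is judged then, once.
Trained networks look in the newest picture that a camera, given by its name, has taken for a name from the list of things; names that differ only in an ending like _2 or _b are one class to them, and where a whole thing is asked for, a point or a joint stands for the part that bears it (a point fixed in the world has none). Each returns a list of dicts, best first, with "confidence" (0 to 1); they miss things now and then, are a little off and sometimes report something else, mostly with a low value. They report only what shows in the picture. A call takes as long as a camera call. They do not tell look-alikes from the thing itself.
- bot.outline_of(camera, target): "region" (480x640 bool, what is visible of it) and "box" ([left, top, right, bottom] in pixels, round what is visible of it).
- bot.mark_of(camera, target): "location" ([column, row] in pixels: a listed point, or the origin of a listed thing).
The state is a dict: "time": time; "joint_pos": joint angles; "dq": joint speeds; "tau": joint torques, N m; "position": TCP position; "orientation": TCP orientation; "wrist_force": force on the tool from outside, world axes, zero at the start; "moment": the same for the moment, N m; "width": finger opening in mm; "finger_force": force on a finger pad.
Only numpy, scipy, OpenCV 4.12 (cv2) and the standard library are available. Lean on these libraries where they do the work, as an engineer would, in place of code of your own. Each camera call takes 0.05 s, during which the arm holds its last target. There are 200 camera calls.

## Working session

There is one attempt and no reset: what is moved stays moved. The work goes in short steps, Python scripts to look and compute and a shell command to move; the robot and the scene stay as the last step left them, time stands still between calls to the robot, and variables do not carry over. Pictures are saved under pics/ and viewed, at most 10 in all, crops included, and the job is handed in when it is done.

```bash
mkdir -p pics
cat > h.py <<'E'
import numpy as np, cv2
from workcell import bot
def world(c,u,v,z=None):
    """pixel -> world, by depth or on plane z"""
    d=np.array([(u-c['cx'])/c['fx'],-(v-c['cy'])/c['fy'],-1.0]); R=np.array(c['rotation']);o=np.array(c['origin'])
    w=R@d
    if z is None: return o+w*float(c['z_map'][int(round(v)),int(round(u))])
    return o+w*(z-o[2])/w[2]
def pix(c,p):
    q=np.array(c['rotation']).T@(np.array(p)-np.array(c['origin']))
    return np.array([c['cx']+c['fx']*q[0]/-q[2], c['cy']-c['fy']*q[1]/-q[2]])
def save(c,n,box=None,s=1):
    i=c['img'][:,:,::-1]
    if box: i=i[box[1]:box[3],box[0]:box[2]]
    cv2.imwrite('pics/'+n+'.png',cv2.resize(i,None,fx=s,fy=s))
E
python3 - <<'E'
from h import *
print({k:v for k,v in bot.get_obs().items()})
for n in ['scene','top']:
    c=bot.capture(n); save(c,n+'0'); print(n,c['origin'],np.round(c['rotation'],3).tolist(),c['fx'],c['cx'],[k for k in c])
    for t in ['ledge','ledge_end','stop_pin','stop_peg','plate','plate_lead','petri','tape','marker','pcr_rack_yellow']:
        for m in bot.mark_of(n,t)[:3]:
            u,v=m['location']; 
            print(t,round(m['confidence'],2),np.round([u,v]),np.round(world(c,u,v)) if 0<=u<640 and 0<=v<480 else '')
E
```

```text
{'time': 0.0, 'joint_pos': array([ 1.15888382e+00,  3.59483083e-01,  1.51141530e+00,  1.53563045e-05,
        1.27252657e+00, -1.15127574e-01]), 'dq': array([-0.00096099, -0.00032824,  0.00110951, -0.00043227, -0.00086323,
        0.00048374]), 'tau': array([-1.77974631e-03, -5.15370870e+01, -2.70729285e+01,  6.70382730e-02,
        3.49017105e-02, -1.75374039e-04]), 'position': array([175.20691229, 573.12457722, 221.82918757]), 'orientation': array([ 1.47850633e-01,  9.89009278e-01, -8.82609088e-04, -2.45722245e-04]), 'wrist_force': array([-0.74074168, -0.1615526 , -0.43303823]), 'moment': array([ 0.04439322, -0.01503398, -0.03602876]), 'finger_force': 0.0, 'width': 87.82163892656483}
scene [ 525.12800707 -532.55151288 1225.32146585] [0.245, -0.005, -0.004, 0.97] 563.2520113687622 302.0794011190102 ['img', 'z_map', 'fx', 'fy', 'cx', 'cy', 'origin', 'rotation']Traceback (most recent call last):
  File "<stdin>", line 8, in <module>
  File "h.py", line 6, in world
    w=R@d
      ~^~
ValueError: matmul: Input operand 1 has a mismatch in its core dimension 0, with gufunc signature (n?,k),(k,m?)->(n?,m?) (size 3 is different from 4)
```

```bash
sed -i "s/np.array(c\['rotation'\])/Rotation.from_quat(c['rotation']).as_matrix()/; 1a from scipy.spatial.transform import Rotation" h.py
python3 - <<'E'
from h import *
for n in ['scene','top']:
    c=bot.capture(n); save(c,n+'0'); print(n,c['origin'],np.round(c['rotation'],3).tolist(),c['fx'],c['cx'])
    for t in ['ledge','ledge_end','stop_pin','stop_peg','plate','plate_lead','petri','tape','marker','pcr_rack_yellow']:
        for m in bot.mark_of(n,t)[:3]:
            u,v=m['location']; 
            print(t,round(m['confidence'],2),np.round([u,v]),np.round(world(c,u,v)) if 0<=u<640 and 0<=v<480 else '')
E
```

```text
scene [ 525.12800707 -532.55151288 1225.32146585] [0.245, -0.005, -0.004, 0.97] 563.2520113687622 302.0794011190102
ledge 0.6 [277. 292.] [483. -40.  48.]
ledge_end 0.71 [271. 240.] [468.  96.  44.]
stop_peg 0.48 [270. 218.] [466. 131.  84.]
plate 0.83 [276. 308.] [483. -83.  55.]
plate 0.72 [347. 382.] [ 637. -234.    3.]
plate_lead 0.85 [352. 352.] [ 649. -165.   -0.]
plate_lead 0.65 [275. 285.] [479. -28.  61.]
petri 0.8 [333. 310.] [610. -73.  17.]
tape 0.72 [334. 267.] [617.  43.   2.]
marker 0.62 [242. 187.] [389. 271.   6.]
pcr_rack_yellow 0.88 [287. 156.] [504. 338.  46.]
top [ 448.02947784   74.83960555 1080.03587717] [0.027, -0.039, -0.701, 0.711] 487.81926679437186 307.4928014354337
ledge 0.72 [343. 262.] [483. -19.  43.]
ledge_end 0.76 [287. 267.] [470. 100.  45.]
ledge_end 0.16 [205. 303.] [391. 276.  10.]
stop_pin 0.86 [278. 238.] [531. 120.  62.]
stop_peg 0.7 [273. 268.] [468. 127.  79.]
plate 0.87 [375. 266.] [476. -87.  48.]
plate 0.39 [362. 205.] [609. -62.  14.]
plate_lead 0.78 [345. 266.] [474. -22.  43.]
plate_lead 0.76 [408. 189.] [ 650. -169.   -2.]
petri 0.76 [364. 205.] [609. -67.  16.]
petri 0.39 [341. 264.] [479. -15.  45.]
tape 0.92 [317. 201.] [620.  37.   1.]
marker 0.59 [206. 305.] [386. 276.   9.]
pcr_rack_yellow 0.64 [165. 248.] [507. 360.  38.]
```

View pics/scene0.png

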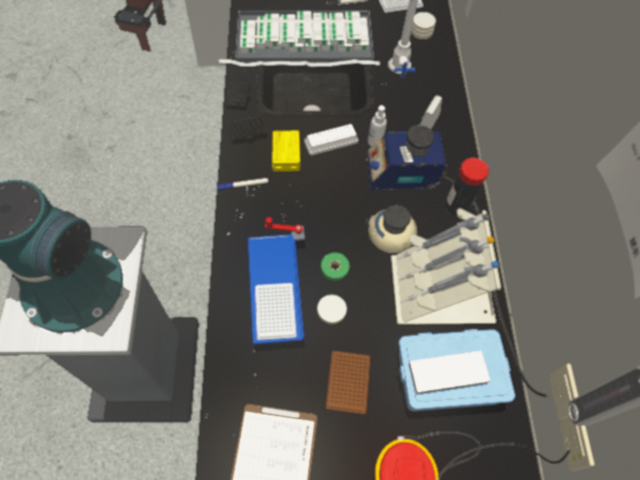

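View pics/top0.png

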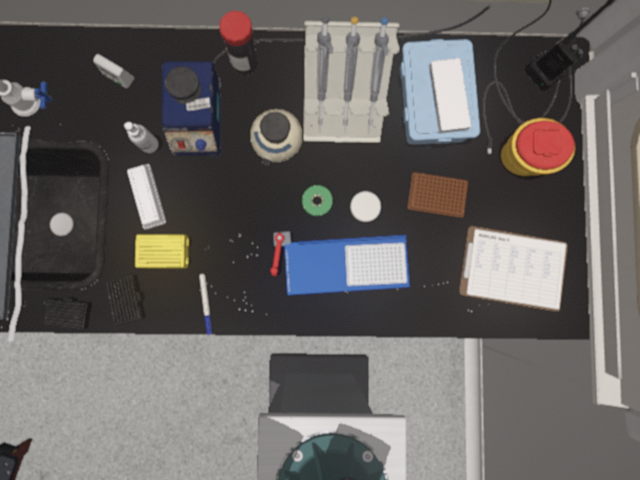

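```bash
cat > meas.py <<'E'
from h import *
def cloud(c):
    v,u=np.mgrid[0:480,0:640]; z=c['z_map']
    d=np.stack([(u-c['cx'])/c['fx'],-(v-c['cy'])/c['fy'],-np.ones(z.shape)],-1)*z[...,None]
    return d@Rotation.from_quat(c['rotation']).as_matrix().T+np.array(c['origin'])
def rect(c,mask,z):
    """min-area rect of mask's largest blob, projected on plane z"""
    k,_=cv2.findContours(mask.astype(np.uint8),cv2.RETR_EXTERNAL,cv2.CHAIN_APPROX_NONE)
    k=max(k,key=cv2.contourArea)[:,0]
    p=np.array([world(c,a,b,z)[:2] for a,b in k],np.float32)
    b=cv2.boxPoints(cv2.minAreaRect(p)); 
    e=b[1]-b[0],b[2]-b[1]; l=max(e,key=np.linalg.norm); l=l*np.sign(l[1])
    return b.mean(0),[round(float(np.linalg.norm(x))) for x in e],float(np.arctan2(-l[0],l[1]))  # yaw of long side from +y
def report(c):
    h=cv2.cvtColor(c['img'],cv2.COLOR_RGB2HSV).astype(int);P=cloud(c)
    near=(abs(P[...,0]-480)<110)&(P[...,1]>-190)&(P[...,1]<250)&(c['z_map']>0)
    blue=near&(h[...,0]>100)&(h[...,0]<130)&(h[...,1]>150)&(h[...,2]>80)
    white=near&(h[...,1]<90)&(h[...,2]>100)&(P[...,2]>38)&(P[...,0]<525)
    print('deck blue z',np.round(np.percentile(P[blue][:,2],[10,50,90])),'plate z',np.round(np.percentile(P[white][:,2],[10,50,90])))
    dk=cv2.morphologyEx((blue|white).astype(np.uint8),cv2.MORPH_CLOSE,np.ones((5,5)))
    wh=cv2.morphologyEx(white.astype(np.uint8),cv2.MORPH_CLOSE,np.ones((5,5)))
    print('ledge@45',rect(c,dk,47)); print('plate@55',rect(c,wh,55))
    red=near&((h[...,0]<8)|(h[...,0]>172))&(h[...,1]>150)&(h[...,2]>80)
    q=P[red]; top=q[q[:,2]>70]
    print('red z',np.round(np.percentile(q[:,2],[5,50,95])),'hi',np.round(top.mean(0)) if len(top) else '',len(top))
E
python3 - <<'E'
from meas import *
for n in ['scene','top']:
    c=bot.capture(n); print(n); report(c)
    if n=='top': save(c,'crop1',(250,215,450,310),4)
E
```

```text
scene
deck blue z [43. 46. 50.] plate z [48. 57. 61.]
ledge@45 (array([476.8788 , -21.04187], dtype=float32), [270, 113], 0.06565934419631958)
plate@55 (array([479.43967 , -86.867676], dtype=float32), [130, 86], 0.0641334056854248)
red z [ 0. 56. 82.] hi [464. 126.  79.] 35
top
deck blue z [42. 45. 55.] plate z [45. 55. 59.]
ledge@45 (array([477.7846  , -14.459778], dtype=float32), [280, 113], 0.07014875113964081)
plate@55 (array([479.17288, -85.90613], dtype=float32), [129, 87], 0.06300413608551025)
red z [-2. 53. 80.] hi [462. 126.  79.] 36
```

View pics/crop1.png

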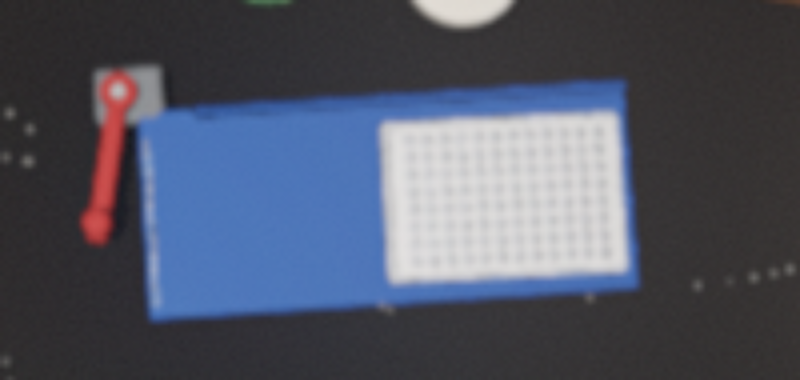

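Candidates shaped like the plate, as pixels in the top view: the clear one on the ledge (376,265), the brown plate (437,195), and the light-blue box (440,90). The crop confirms that the whitish one on the blue ledge is the right plate. The stop arm's pin is at crop (118,90) and its peg at (97,228), so it is nearly closed. I'll align the tool with the ledge (yaw ≈ 0.064), fingers shut.

```bash
python3 -m jog '[[[0,0,0],[0,0,0.0578]],[[0,0,0],[0,0,0.0578]],[[0,0,0],[0,0,0.0578]],[[0,0,0],[0,0,0.0578]],[[0,0,0],[0,0,0.0578]],[[0,0,0],[0,0,0.0578]],[[0,0,0],[0,0,0.0578]],[[0,0,0],[0,0,0.0578]],[[0,0,0],[0,0,0.0578]],[[0,0,0],[0,0,0.0578]]]' -1 20
python3 -m jog '[[[-0.155,0.081,0],[0,0,0]],[[-0.155,0.081,0],[0,0,0]],[[-0.155,0.081,0],[0,0,0]],[[-0.155,0.081,0],[0,0,0]],[[-0.155,0.081,0],[0,0,0]],[[-0.155,0.081,0],[0,0,0]],[[-0.155,0.081,0],[0,0,0]],[[-0.155,0.081,0],[0,0,0]],[[-0.155,0.081,0],[0,0,0]],[[-0.155,0.081,0],[0,0,0]],[[-0.155,0.081,0],[0,0,0]],[[-0.155,0.081,0],[0,0,0]],[[-0.155,0.081,0],[0,0,0]],[[-0.155,0.081,0],[0,0,0]],[[-0.155,0.081,0],[0,0,0]],[[-0.155,0.081,0],[0,0,0]],[[0,0,0],[0,0,0]],[[0,0,0],[0,0,0]]]'
python3 - <<'E'
from h import *
s=bot.get_obs();R=Rotation.from_quat(s['orientation']).as_matrix();print(np.round(R,3))
c=bot.capture('wrist');save(c,'w1')
for t in ['ledge_end','stop_pin','stop_peg','plate_lead']:
    for m in bot.mark_of('wrist',t)[:2]: print(t,round(m['confidence'],2),np.round(m['location']),np.round(world(c,*m['location'])),np.round(world(c,*m['location'],z=81 if t=='stop_peg' else 45)))
E
```

```text
time: 2.13
position: [175.4, 573.7, 222.6]
orientation: [0.686, 0.727, -0.0, 0.0]
wrist_force: [0.4, -0.4, -0.6]
width: 24.2
finger_force: 0.0
time: 3.63
position: [466.5, 93.8, 222.7]
orientation: [0.686, 0.728, 0.0, 0.0]
wrist_force: [-0.2, 0.4, 0.4]
width: 0.6
finger_force: 0.0
[[-0.06   0.998  0.   ]
 [ 0.998  0.06   0.   ]
 [ 0.     0.    -1.   ]]
ledge_end 0.57 [329. 209.] [469.  99.  -1.] [468. 107.  45.]
stop_pin 0.85 [395. 198.] [531. 123.  55.] [534. 122.  45.]
stop_pin 0.59 [326. 374.] [476. -76.  57.] [477. -85.  45.]
stop_peg 0.59 [326. 191.] [464. 128.  82.] [464. 128.  81.]
stop_peg 0.41 [391. 200.] [528. 121.  56.] [523. 124.  81.]
```

View pics/w1.png

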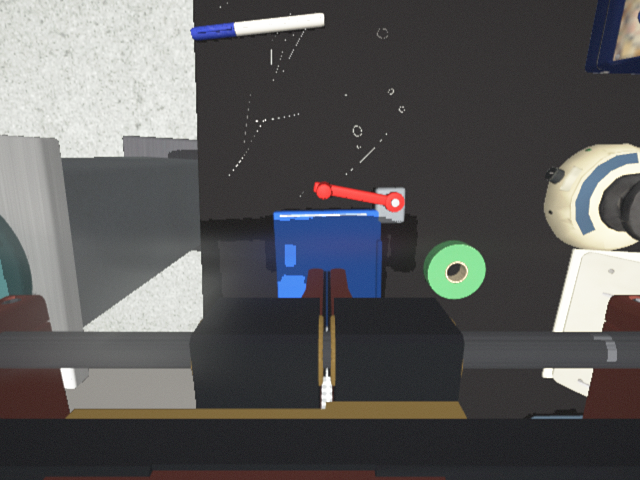

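Run:
```python
from h import *
c=bot.capture('wrist')
g=c['img'][200:222,265:395].astype(int)
print('z',np.round(c['rotation'],3),np.round(c['origin']))
for u in [285,300,330,360,372]:
    col=c['img'][195:235,u].astype(int); 
    r=[195+i for i in range(40) if col[i,2]>90 and col[i,2]>col[i,0]-20]
    v=r[0] if r else None
    print(u,v,np.round(world(c,u,v,45),1) if v else '', np.round(world(c,u,v+4),1) if v else '')
for u,v in [(276,250),(380,250),(276,285),(380,285)]: print(u,v,np.round(world(c,u,v),1))
h=cv2.cvtColor(c['img'],cv2.COLOR_RGB2HSV).astype(int)
for v in [225,240,255,265]:
    b=np.where((h[v,:,0]>100)&(h[v,:,0]<130)&(h[v,:,1]>150)&(h[v,:,2]>50))[0]; b=b[(b>260)&(b<400)]
    print(v,b.min(),b.max(),np.round(world(c,b.min(),v,45),1),np.round(world(c,b.max(),v,55),1))
```

```text
z [-0.125 -0.003  0.032  0.992] [460. 163. 385.]
285 213 [421.9 102.   45. ] [422.1  98.   45.5]
300 213 [437. 103.  45.] [437.2  99.   45.7]
330 212 [467.2 106.   45. ] [467.5 102.1  45.8]
360 212 [497.5 108.   45. ] [498.  103.7  43.9]
372 212 [509.6 108.8  45. ] [510.1 104.6  44.3]
276 250 [407.8  49.4   1. ]
380 250 [520.   72.3  55. ]
276 285 [408.8   4.7  -1. ]
380 285 [524.1  34.5  54.3]
225 276 381 [413.1  89.   45. ] [518.3  98.   55. ]
240 277 381 [414.6  73.3  45. ] [519.9  82.7  55. ]
255 277 382 [415.1  57.1  45. ] [522.6  67.2  55. ]
265 278 382 [416.4  46.2  45. ] [523.7  56.6  55. ]
```

The ledge end's middle is at about (467,105), yaw ≈ 0.07. The pin is at (532,120), and the peg at (464,127) with its top at z 82, from both views. Next I'll descend behind the peg and swing the arm.

```bash
python3 -m jog '[[[0,0,0.197],[0,0,0]],[[0,0,0.197],[0,0,0]],[[0,0,0.197],[0,0,0]],[[0,0,0.197],[0,0,0]],[[0,0,0],[0,0,0]]]'
python3 -m jog '[[[0.054,-0.0075,0],[0,0,0]],[[0.054,-0.0075,0],[0,0,0]],[[0.054,-0.0075,0],[0,0,0]],[[0.0515,0.016,0],[0,0,0]],[[0.0515,0.016,0],[0,0,0]],[[0.045,0.03,0],[0,0,0]],[[0.045,0.03,0],[0,0,0]],[[0.034,0.0425,0],[0,0,0]],[[0.034,0.0425,0],[0,0,0]],[[0.018,0.045,0],[0,0,0]],[[0.018,0.045,0],[0,0,0]],[[-0.005,0.0325,0],[0,0,0]],[[0,0,0],[0,0,0]],[[0,0,0],[0,0,0]]]'
python3 -m jog '[[[0,-0.1,0],[0,0,0]],[[0,0,-0.2],[0,0,0]],[[0,0,-0.2],[0,0,0]],[[0,0,0],[0,0,0]]]'
python3 - <<'E'
from h import *
for n in ['wrist','top']:
  c=bot.capture(n)
  save(c,n+'2')
  for t in ['stop_pin','stop_peg']:
    for m in bot.mark_of(n,t)[:2]: print(n,t,round(m['confidence'],2),np.round(m['location']),np.round(world(c,*m['location'])),np.round(world(c,*m['location'],z=81 if t=='stop_peg' else 55)))
E
```

```text
time: 4.35
position: [460.0, 95.6, 59.4]
orientation: [0.684, 0.73, -0.004, -0.004]
wrist_force: [-0.8, -0.4, 0.0]
width: 0.8
finger_force: 0.0
time: 5.52
position: [515.8, 189.0, 64.9]
orientation: [0.685, 0.729, 0.0, 0.0]
wrist_force: [-0.3, -0.3, 0.8]
width: 0.2
finger_force: 0.0
time: 5.85
position: [498.8, 188.7, 151.2]
orientation: [0.684, 0.729, 0.004, 0.003]
wrist_force: [1.9, 0.2, 0.5]
width: 0.5
finger_force: 0.0
wrist stop_peg 0.96 [374. 256.] [534. 187.  81.] [534. 187.  81.]
top stop_pin 0.83 [278. 239.] [529. 119.  53.] [529. 119.  55.]
```

View pics/wrist2.png

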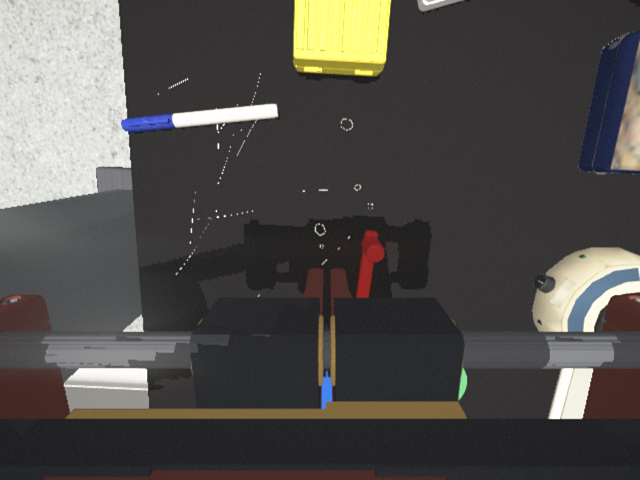

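The stop arm is now at ≈1.68 rad: peg (534,187), pin (531,120), and the picture shows the arm pointing outward. Next I'll go round behind the plate with the fingers half open for a two-point push.

```bash
python3 -m jog '[[[-0.155,-0.015,0],[0,0,0]],[[-0.155,-0.015,0],[0,0,0]],[[-0.155,-0.015,0],[0,0,0]],[[-0.155,-0.015,0],[0,0,0]],[[-0.155,-0.015,0],[0,0,0]],[[-0.155,-0.015,0],[0,0,0]],[[-0.155,-0.015,0],[0,0,0]],[[-0.155,-0.015,0],[0,0,0]],[[-0.155,-0.015,0],[0,0,0]],[[-0.155,-0.015,0],[0,0,0]],[[-0.155,-0.015,0],[0,0,0]],[[-0.155,-0.015,0],[0,0,0]],[[0,0,0],[0,0,0]],[[0,0,0],[0,0,0]],[[0,0,0],[0,0,0]]]' 0 20
cat > pl.py <<'E'
from meas import *
import sys
s=bot.get_obs();R=Rotation.from_quat(s['orientation']).as_matrix();print(np.round(s['position'],1),'tool yaw',round(float(np.arctan2(-R[0,0],R[1,0])),3),'force',np.round(s['wrist_force'],1))
for n in sys.argv[1:]:
    c=bot.capture(n);save(c,n+'_%d'%int(s['time']*100))
    for m in bot.outline_of(n,'plate')[:2]:
        r=m['region']; print(n,round(m['confidence'],2),np.round(m['box']),rect(c,r,50))
    for t in ['plate','plate_lead','ledge_end']:
        for m in bot.mark_of(n,t)[:2]: print(t,round(m['confidence'],2),np.round(m['location']),np.round(world(c,*m['location'],45),1))
E
python3 pl.py wrist top scene; ls pics
```

```text
time: 7.4
position: [481.8, -184.7, 143.9]
orientation: [0.685, 0.729, -0.0, -0.001]
wrist_force: [0.3, -0.7, 0.0]
width: 44.2
finger_force: 0.0
[ 481.8 -184.7  143.9] tool yaw 0.062 force [ 0.3 -0.7  0. ]
wrist 0.7 [436. 216. 552. 300.] (array([ 616.3951, -195.1969], dtype=float32), [77, 69], 1.4442321062088013)
wrist 0.27 [448.  56. 534. 143.] (array([589.29517 , -74.881165], dtype=float32), [57, 61], -1.5086249113082886)
plate 0.6 [329. 103.] [476.8 -82.9  45. ]
plate 0.59 [485. 288.] [ 613.8 -216.4   45. ]
plate_lead 0.77 [328.   9.] [472.6 -23.   45. ]
plate_lead 0.55 [506. 218.] [ 620. -158.   45.]
top 0.64 [347. 243. 408. 285.] (array([478.37134 , -86.597626], dtype=float32), [126, 86], 0.06485413014888763)
top 0.64 [411. 171. 470. 212.] (array([ 630.87573, -219.51358], dtype=float32), [83, 122], -0.12677782773971558)
plate 0.89 [378. 267.] [473.  -93.3  45. ]
plate 0.69 [440. 195.] [ 629.4 -226.2   45. ]
plate_lead 0.71 [344. 265.] [475.3 -20.8  45. ]
plate_lead 0.65 [407. 189.] [ 642.  -155.9   45. ]
ledge_end 0.84 [287. 271.] [462.4 100.   45. ]
scene 0.86 [327. 351. 369. 414.] (array([ 634.7724 , -243.00885], dtype=float32), [83, 123], -0.11987993866205215)
scene 0.59 [265. 332. 284. 336.] (array([ 479.43356, -139.96219], dtype=float32), [4, 41], -1.503244161605835)
plate 0.77 [349. 382.] [ 637.2 -242.4   45. ]
plate_lead 0.91 [349. 354.] [ 640.1 -184.    45. ]
plate_lead 0.43 [334. 265.] [615.5  27.   45. ]
crop1.png
scene0.png
scene_740.png
top0.png
top2.png
top_740.png
w1.png
wrist2.png
wrist_740.png
```

View pics/wrist_740.png

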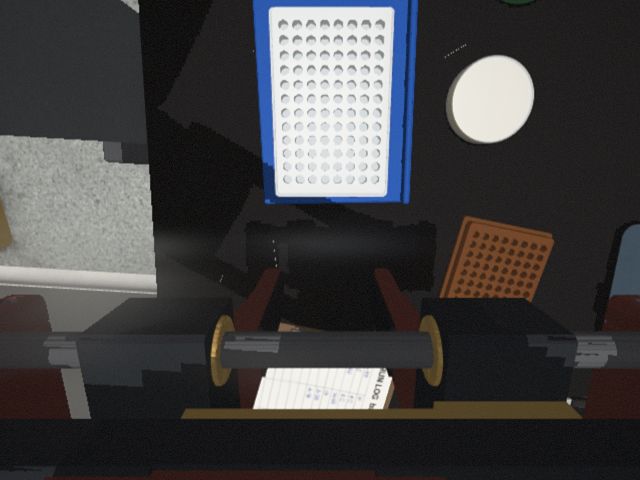

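Run:
```python
from meas import *
c=bot.capture('wrist')
for p in [(275,196),(388,196),(393,10),(270,10)]: print('plate',p,np.round(world(c,*p,z=57),1),np.round(world(c,p[0],p[1]),1))
h=cv2.cvtColor(c['img'],cv2.COLOR_RGB2HSV).astype(int)
blue=(h[...,0]>100)&(h[...,0]<130)&(h[...,1]>150)&(h[...,2]>50)
wh=(h[...,1]<70)&(h[...,2]>150)
def fit(q): k=np.polyfit(q[:,1],q[:,0],1); return np.round(k,4)
L=[];A=[];B=[]
for v in range(15,190,5):
    b=np.where(blue[v,240:300])[0]+240; L.append(world(c,b.min(),v,45)[:2])
    w=np.where(wh[v,240:430])[0]+240; A.append(world(c,w.min(),v,57)[:2]);B.append(world(c,w.max(),v,57)[:2])
for n,q in zip(['ledge left','plate left','plate right'],[L,A,B]): print(n,fit(np.array(q)),np.round(q[0]),np.round(q[-1]))
T=[];D=[]
for u in range(282,384,6):
    w=np.where(wh[:215,u])[0].max();b=np.where(blue[:230,u])[0].max(); T.append(world(c,u,w,57)[:2]);D.append(world(c,u,b,45)[:2])
for n,q in zip(['tail','ledge tail'],[T,D]): q=np.array(q);print(n,np.round(np.polyfit(q[:,0],q[:,1],1),4),np.round(q.mean(0),1))
```

```text
plate (275, 196) [ 442.4 -151.5   57. ] [ 440.6 -153.2   44. ]
plate (388, 196) [ 525.4 -146.2   57. ] [ 527.7 -147.6   45. ]
plate (393, 10) [515.7 -26.2  57. ] [517.5 -21.7  44.9]
plate (270, 10) [436.1 -31.2  57. ] [436.3 -31.7  58.4]
ledge left [-7.76000e-02  4.19412e+02] [422. -31.] [ 431. -145.]
plate left [-6.300000e-02  4.324681e+02] [435. -34.] [ 441. -144.]
plate right [-6.55000e-02  5.13184e+02] [515. -29.] [ 522. -138.]
tail [ 6.340000e-02 -1.780651e+02] [ 482.7 -147.5]
ledge tail [ 8.070000e-02 -1.932369e+02] [ 483.3 -154.2]
```

Measured in the same view, the ledge yaw is ≈0.077, the plate yaw ≈0.064, and the plate's tail is at y≈-149. I'll turn the tool to the ledge's direction and come down behind the plate.

```bash
python3 -m jog '[[[0,0.015,0.155],[0,0,-0.0072]],[[0,0,0.155],[0,0,0]],[[0,0,0.155],[0,0,0]],[[0,0,0],[0,0,0]],[[0,0,0],[0,0,0]],[[0,0,0],[0,0,0]]]'
python3 - <<'E'
from h import *
s=bot.get_obs();R=Rotation.from_quat(s['orientation']).as_matrix();print(np.round(s['position'],1),np.arctan2(-R[0,0],R[1,0]))
E
```

```text
time: 8.7
position: [486.4, -185.7, 53.1]
orientation: [0.679, 0.734, 0.0, 0.0]
wrist_force: [-0.4, -0.7, 0.4]
width: 44.0
finger_force: 0.0
[ 486.4 -185.7   53.1] 0.07843577232634702
```

```bash
python3 -m jog '[[[0.04,0,0.0075],[0,0,0]],[[0.04,0,0],[0,0,0]],[[0.04,0,0],[0,0,0]],[[0.02,0,0],[0,0,0]],[[0.02,0,0],[0,0,0]],[[0.03,0,0],[0,0,0]],[[0.04,0,0],[0,0,0]],[[0.04,0,0],[0,0,0]],[[0.04,0,0],[0,0,0]],[[0.04,0,0],[0,0,0]],[[0.04,0,0],[0,0,0]],[[0.04,0,0],[0,0,0]],[[0.04,0,0],[0,0,0]],[[0.04,0,0],[0,0,0]],[[0.04,0,0],[0,0,0]],[[0.04,0,0],[0,0,0]],[[0.03,0,0],[0,0,0]],[[0.02,0,0],[0,0,0]],[[0.01,0,0],[0,0,0]],[[0,0,0],[0,0,0]]]'
python3 pl.py wrist top
```

```text
time: 10.37
position: [475.5, -55.3, 50.5]
orientation: [0.679, 0.734, -0.0, -0.0]
wrist_force: [-0.9, 0.5, 0.8]
width: 43.8
finger_force: 0.0
[475.5 -55.3  50.5] tool yaw 0.079 force [-0.9  0.5  0.8]
wrist 0.87 [225.   0. 426. 275.] (array([469.59836,  13.41412], dtype=float32), [120, 84], 0.07842042297124863)
plate 0.93 [326. 143.] [469.2  16.2  45. ]
top 0.63 [412. 174. 469. 216.] (array([ 629.47003, -219.16702], dtype=float32), [82, 119], -0.15011119842529297)
top 0.6 [297. 247. 351. 290.] (array([469.61746 ,  24.250607], dtype=float32), [111, 88], 0.06848356872797012)
plate 0.73 [437. 195.] [ 628.6 -220.6   45. ]
plate 0.68 [328. 269.] [467.   13.7  45. ]
plate_lead 0.89 [408. 191.] [ 637.6 -158.3   45. ]
plate_lead 0.72 [298. 272.] [460.9  75.7  45. ]
ledge_end 0.89 [286. 268.] [467.7 102.9  45. ]
```

```bash
python3 -m jog '[[[0.02,0,0],[0,0,0]],[[0.03,0,0],[0,0,0]],[[0.04,0,0],[0,0,0]],[[0.04,0,0],[0,0,0]],[[0.04,0,0],[0,0,0]],[[0.04,0,0],[0,0,0]],[[0.03,0,0],[0,0,0]],[[0.02,0,0],[0,0,0]],[[0.01,0,0],[0,0,0]],[[0,0,0],[0,0,0]],[[0,0,0],[0,0,0]]]'
python3 -m jog '[[[-0.08,0,0],[0,0,0]],[[0,0,-0.18],[0,0,0]],[[0,0,-0.18],[0,0,0]],[[0,0,-0.18],[0,0,0]],[[0,0,-0.18],[0,0,0]],[[0,0,0],[0,0,0]],[[0,0,0],[0,0,0]],[[0,0,0],[0,0,0]]]'
python3 pl.py wrist top;ls -t pics|head -2
```

```text
time: 11.78
position: [471.4, -1.8, 50.5]
orientation: [0.679, 0.734, -0.0, -0.0]
wrist_force: [-0.2, 0.0, -0.2]
width: 44.0
finger_force: 0.0
time: 12.45
position: [472.2, -18.0, 194.2]
orientation: [0.679, 0.734, -0.0, -0.0]
wrist_force: [-0.4, 0.2, 0.1]
width: 43.8
finger_force: 0.0
[472.2 -18.  194.2] tool yaw 0.078 force [-0.4  0.2  0.1]
wrist 0.65 [274.  46. 378. 204.] (array([465.028  ,  69.66968], dtype=float32), [126, 85], 0.07913635671138763)
wrist 0.33 [416. 247. 480. 297.] (array([590.03046, -51.06275], dtype=float32), [52, 62], -1.4923068284988403)
plate 0.68 [326. 126.] [464.5  72.   45. ]
plate 0.27 [327. 228.] [472.  -18.8  45. ]
plate_lead 0.96 [326.  46.] [459.8 134.3  45. ]
plate_lead 0.64 [409.  74.] [530.7 119.   45. ]
top 0.98 [410. 173. 472. 218.] (array([ 630.2645 , -219.09018], dtype=float32), [85, 123], -0.12210569530725479)
top 0.78 [272. 252. 326. 289.] (array([465.31555 ,  75.085526], dtype=float32), [112, 84], 0.08174445480108261)
plate 0.79 [439. 194.] [ 632.2 -225.6   45. ]
plate 0.77 [303. 269.] [465.6  67.1  45. ]
plate_lead 0.84 [271. 271.] [461.6 133.   45. ]
plate_lead 0.68 [408. 189.] [ 640.9 -157.2   45. ]
top_1245.png
wrist_1245.png
```

```bash
cat > ov.py <<'E'
from meas import *
c=bot.capture('wrist')
h=cv2.cvtColor(c['img'],cv2.COLOR_RGB2HSV).astype(int)
blue=(h[...,0]>100)&(h[...,0]<130)&(h[...,1]>150)&(h[...,2]>50); wh=(h[...,1]<70)&(h[...,2]>130)
m=max(bot.outline_of('wrist','plate'),key=lambda m:m['region'][60:200,300:350].sum())['region']; wh&=cv2.dilate(m.astype(np.uint8),np.ones((9,9)))>0
xs=np.where(wh.any(0))[0]; a,b=xs.min(),xs.max()
def ln(q): q=np.array(q);return np.polyfit(q[:,0],q[:,1],1)
lead=ln([world(c,u,np.where(wh[:,u])[0].min(),49) for u in range(a+8,b-8,4)])
tail=ln([world(c,u,np.where(wh[:,u])[0].max(),49) for u in range(a+8,b-8,4)])
cols=[u for u in list(range(a-14,a-3))+list(range(b+4,b+9)) if blue[:240,u].sum()>20]
E=[world(c,u,np.where(blue[:,u])[0].min(),45) for u in cols]; 
print(cols);print('ledge end pts',np.round([e[:2] for e in E],1).tolist())
for n,k in [('lead',lead),('tail',tail)]: print(n,'slope',round(k[0],3),'y at 465',round(np.polyval(k,465),1))
E
python3 ov.py
```

```text
[267, 268, 269, 270, 271, 381, 382, 383, 384, 385]
ledge end pts [[412.2, 99.4], [413.0, 100.2], [413.9, 100.3], [414.7, 100.4], [415.6, 100.4], [508.5, 107.7], [509.4, 107.8], [510.2, 107.8], [511.1, 107.9], [511.9, 108.0]]
lead slope 0.078 y at 465 133.1
tail slope 0.079 y at 465 6.8
```

View pics/wrist_1245.png

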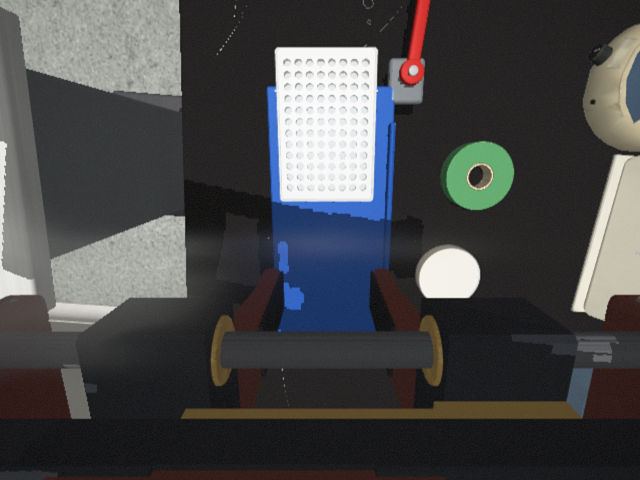

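The plate lies flat and square: plate slope 0.078, ledge end slope 0.077. It overhangs by ≈28.8 mm and the stop arm is clear of it. About 6.3 mm more to push.

```bash
python3 -m jog '[[[0,0,0.18],[0,0,0]],[[0,0,0.18],[0,0,0]],[[0,0,0.18],[0,0,0]],[[0,0,0.17],[0,0,0]],[[0,0,0.01],[0,0,0]],[[0,0,0],[0,0,0]],[[0.03,0,0],[0,0,0]],[[0.03,0,0],[0,0,0]],[[0.02,0,0],[0,0,0]],[[0.01,0,0],[0,0,0]],[[0.01,0,0],[0,0,0]],[[0.0115,0,0],[0,0,0]],[[0,0,0],[0,0,0]],[[0,0,0],[0,0,0]],[[0,0,0],[0,0,0]]]'
python3 -m jog '[[[-0.1,0,0],[0,0,0]],[[0,0,-0.18],[0,0,0]],[[0,0,-0.18],[0,0,0]],[[0,0,-0.18],[0,0,0]],[[0,0,-0.18],[0,0,0]],[[0,0,0],[0,0,0]],[[0,0,0],[0,0,0]],[[0,0,0],[0,0,0]]]'
python3 ov.py
```

```text
time: 14.3
position: [470.7, 4.4, 50.5]
orientation: [0.679, 0.734, -0.0, -0.0]
wrist_force: [0.1, -0.3, -0.3]
width: 43.9
finger_force: 0.0
time: 14.97
position: [471.9, -15.6, 194.1]
orientation: [0.679, 0.734, -0.0, -0.0]
wrist_force: [-0.4, 0.6, -1.2]
width: 43.7
finger_force: 0.0
[268, 269, 270, 382, 383, 384, 385, 386]
ledge end pts [[412.6, 100.1], [413.4, 100.2], [414.3, 100.3], [509.1, 107.6], [510.0, 107.7], [510.8, 107.8], [511.7, 107.8], [512.5, 107.9]]
lead slope 0.078 y at 465 139.0
tail slope 0.078 y at 465 12.7
```

Overhang is ≈34.8 mm, the plate is square, and the robot is clear. Handing in.

```bash
python3 -c "
from workcell import bot
print(bot.sign_off())"
```

```text
the job is handed in; nothing more can be done
None
```

The job is handed in: the stop arm is swung aside to about 1.68 rad, and the plate lies square on the ledge with about 35 mm past the open end, only ever pushed, at about 15 s of the 54 s limit.

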